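# Load the tape rack so the part-used roll comes out first

### The arm

A 7-joint arm with a two-finger parallel gripper is mounted at the origin on the work surface. World frame = base frame: x ahead of the robot, y to its left, z up, the work surface at z = 0. Lengths are in m, angles in rad, forces in N, time in s.
With the tool pointing down it reaches from about 0.4 to 0.9 m from the base axis. Payload 5.5 kg.
Tool frame: the origin (TCP) lies midway between the tips of the shut fingers; the grasp point (between the pads) lies 19 mm behind it (manip.grip_depth is the distance from the TCP to the grasp point, in m); z points along the fingers, x is the direction in which the jaws open and shut, and the axes are right-handed (so a half turn about z gives the same grasp; the last joint's range is limited). The gripper opens to 92 mm and grips with 3 to 60 N. Pads are 19 mm wide; open, the fingers measure 130 mm over their backs; the gripper's body (75 mm by 190 mm) begins 47 mm behind the grasp point.
Start: joints at [1.453, 0.501, -0.427, 1.55, 0.221, 1.138, -0.21], TCP at [0.242, -0.603, 0.227] pointing down, gripper open.
Joint ranges: [-2.88, 2.88], [-0.31, 2.03], [-1.54, 1.56], [0.2, 2.42], [-1.41, 4.55], [0.19, 2.02], [-2.57, 2.57]. Speed limits (rad/s): [2.57, 2.57, 3.14, 3.14, 3.14, 3.14, 3.14].

### API

Orientations are given as a unit quaternion [x, y, z, w].
In Python, from bench import manip, effector, viewer gives the robot as it stands. Calls block until the motion is done:
- manip.move_pose(position, orientation): joint-space move of the TCP to a pose.
- manip.servo_line(position, ori=None, vel=0.15): straight line of the TCP; ori=None keeps the orientation; vel is the mean speed in m/s.
- manip.movej(angles): joint-space move.
- effector.open_jaws() and effector.close(f_grip=None): open the fingers fully, or close them until they stop; f_grip is the grip in N (None keeps the last).
- manip.sleep(seconds).
- manip.solve_ik(position, orientation): joint angles nearest the present ones, or None.
- viewer.get_image(name): name is "scene" or "top" or "wrist"; returns the picture (400x640x3 uint8, red, green, blue); there is no depth.
- viewer.get_calibration(name): a dict with "vfov" (degrees; the focal length in pixels is half the picture's height over the tangent of half this angle, whatever the lens; pixels are square), "cx", "cy" (the principal point, pixels), "eye" and "attitude" of the camera in the world. Camera axes: x right, y down, z forward; pixel columns grow to the right and rows downward; lengths in m; the calibration is good to about 2 mm. The wrist camera is an equidistant fisheye: a pixel r from the principal point sees the ray r / f radians off the axis. A picture is of the moment at which its call begins: read the wrist's pose just before it. get_calibration takes no time and is no camera call; for the wrist camera it gives the pose at the moment of the call.
A pose or a line that the arm cannot do raises manip.PlanningError and nothing moves.
- manip.hand_in(): hands the job in, once; it reports no verdict.
Readings, each from a call of its own:
- manip.current_clock(): time.
- manip.current_q(): joint angles.
- manip.current_joint_velocities(): joint speeds.
- manip.current_tau(): joint torques, N m.
- manip.current_tool_pos(): TCP position.
- manip.current_tcp_rot(): TCP orientation.
- manip.current_force(): force on the tool from outside, world axes, zero at the start.
- manip.current_wrist_torque(): the same for the moment, N m.
- manip.current_finger_gap(): finger opening in m.
Only numpy, scipy, OpenCV 4.12 (cv2) and the standard library are available. Lean on these libraries where they do the work, as an engineer would, in place of code of your own. Each camera call takes 0.05 s, during which the arm holds its last target. There are 200 camera calls.

### The job

Load the two black tape rolls one by one into the sloping wooden tape rack: first the part-used (thinner) roll, let it run down to the stop at the low end, then the full (fatter) roll, so that it comes to rest in the channel right behind the first and the part-used roll is next out. Leave the bare cardboard core on its rest and the globe, stopwatch and doorstop where they are.

Things in the scene. Friction and masses are not known exactly. Their poses are not given: they have to be found in the camera images.
- part_roll: Part-used roll of black cloth tape: cylinder 44 mm in diameter, 50 mm wide, about 55 g. Own y = its axis; origin at its centre. Lies axis level on two dowels of a wooden rest (see rest_a), lifts straight up. Centre 34 mm above the counter at the start.
- full_roll: Full roll of black cloth tape: cylinder 58 mm in diameter, 50 mm wide, about 110 g. Own y = its axis; origin at its centre. Lies axis level on two dowels of a wooden rest (see rest_a), lifts straight up. Centre 41 mm above the counter at the start.
- bare_core: Bystander: a bare cardboard core with no tape left, 30 mm in diameter, 50 mm wide, about 20 g, on a third rest of the same kind, centre 25 mm above the counter. Leave it.
- rest_a: Fixed wooden rest under the part-used roll (all three rests are alike, their places vary): base 60 x 60 x 6 mm with two 10 mm dowels along its y, 26 mm apart, tops 15 mm above the counter. Origin under its centre.
- rack: Fixed brown wooden gravity-feed rack, an open-topped channel 250 mm long. Origin on the counter under its middle; x level along the channel to the low end, y across, z up. Floor 62 mm wide, sloping down 9 degrees to +x: 64 mm above the counter at the high, open end, 45 at x = 0, 26 at the low end. Side walls 40 mm high lean out to 90 mm apart. Rolls go in with axis along y and roll down by themselves.
- rack_load (a point): Good loading point on the rack floor's centre line, 65 mm up the slope from the middle, 55 mm above the counter. A roll released here with its underside 5 to 15 mm above the floor (10 for the part-used, 5 for the full roll keeps fingertips off the rising floor) runs down to the stop.
- rack_stop (a point): Middle of the lower edge of the stop's inner face at the low end of the rack, on the floor. The stop stands 42 mm above the floor. In the rack's frame the part-used roll resting against it has its centre at x = 100, z = 51 mm, and the full roll touching it from behind at x = 52, z = 66 mm.
- globe: Bystander: frosted white glass globe, 100 mm in diameter, on a steel collar, 110 mm high, loose. Origin under its centre. Leave it.
- stopwatch: Bystander: steel stopwatch lying flat, 54 mm in diameter, 14 mm thick, crown towards its +x. Origin under its centre. Leave it.
- wedge: Bystander: yellow rubber doorstop wedge, 120 x 40 mm, up to 32 mm high at its +x end. Origin under its centre. Leave it.
Mind the look-alikes: they are no part of the job. What is shaped like the full_roll but pink or white is not meant.

How it is judged:
On the way:
1. the part-used roll lies released and still in the rack against the stop at the low end (x of part_roll in the frame of rack between 0.0853 and 0.1153 m and y of part_roll in the frame of rack between -0.018 and 0.018 m and z of part_roll in the frame of rack between 0.0391 and 0.0631 m and angle between the y axis of part_roll and the y axis of rack, either way round below 0.3 rad and linear speed of part_roll below 0.03 m/s and contact force between part_roll and the fingers below 0.1 N), for 0.2 s.
At the end, for the whole second after the job is handed in: Both rolls lie still and released in the rack's channel: the part-used roll against the low-end stop and the full roll touching behind it, each within 15 mm of that place along the rack, 18 mm across, 12 mm in height, and with its axis within 0.3 rad of square across the channel (all of step 1 and x of full_roll in the frame of rack between 0.0365 and 0.0665 m and y of full_roll in the frame of rack between -0.018 and 0.018 m and z of full_roll in the frame of rack between 0.054 and 0.078 m and angle between the y axis of full_roll and the y axis of rack, either way round below 0.3 rad and linear speed of full_roll below 0.03 m/s and contact force between full_roll and the fingers below 0.1 N).
It fails at once if the bare core is moved by more than 30 mm (distance of bare_core from where it was at the start of the episode above 0.03 m).
It fails at once if the globe is moved by more than 30 mm (distance of globe from where it was at the start of the episode above 0.03 m).
It fails at once if the stopwatch is moved by more than 30 mm (distance of stopwatch from where it was at the start of the episode above 0.03 m).
It fails at once if the doorstop wedge is moved by more than 30 mm (distance of wedge from where it was at the start of the episode above 0.03 m).
It also fails if it takes over 64 s, if anything falls off the work surface, if the arm or the gripper's body presses on something with over 40 N, if the wrist force passes 120 N, or if a joint passes its speed limit or range.

## Working session

There is one attempt and no reset: what is moved stays moved. The work goes in short steps, each a Python script; the robot and the scene stay as the last script left them, time stands still between calls to the robot, and variables do not carry over. Pictures are saved under pics/ and viewed, about 8 in all and at most 12, crops included, and the job is handed in when it is done.

```bash
mkdir -p pics
python3 - <<'E'
from bench import manip, effector, viewer
import cv2
for n in ["top","scene"]:
    im=viewer.get_image(n); cv2.imwrite(f"pics/{n}0.png",im[:,:,::-1]); print(n,viewer.get_calibration(n))
print(manip.current_tcp_rot(),manip.current_clock(),manip.grip_depth)
E
```

```text
top {'vfov': 49.3074467136168, 'cx': 323.55222128660455, 'cy': 201.93796440000534, 'eye': array([ 0.37741102, -0.07662709,  1.03780055]), 'attitude': array([-0.68276887,  0.72185222, -0.08297976,  0.07661852])}
scene {'vfov': 53.18203009824923, 'cx': 320.35893697726226, 'cy': 193.74417495987637, 'eye': array([ 1.27931375, -0.12005626,  0.6567485 ]), 'attitude': array([ 0.66429699,  0.61752645, -0.28574909, -0.30938334])}
[ 8.28158997e-01 -5.60492538e-01 -7.08480867e-04 -5.36497983e-04] 0.1 0.0188
```

View pics/top0.png

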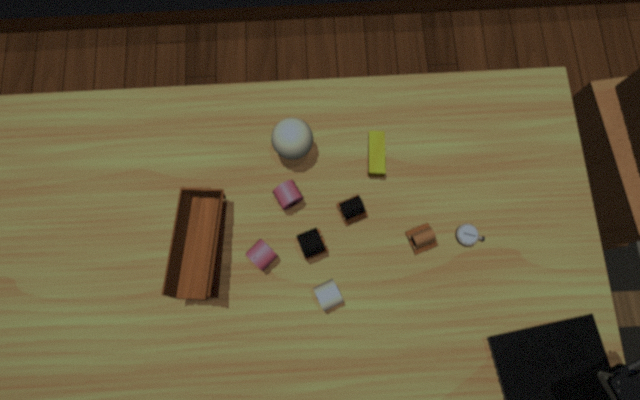

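View pics/scene0.png

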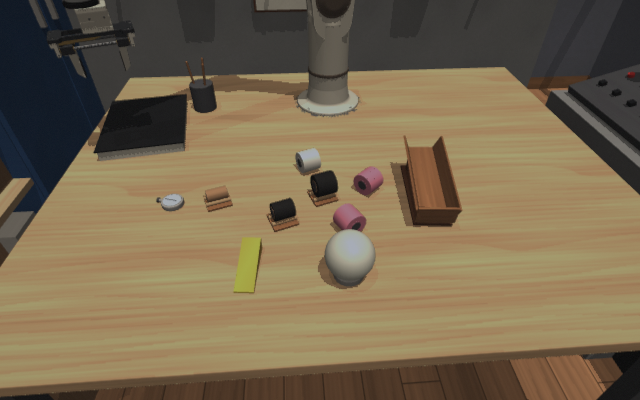

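The top view shows the rack at about (197,243), the full roll at (312,243) and the part-used roll at (352,208). The scene view agrees, with the fatter roll nearer the base. It also shows the rack's stop is at the end away from the robot, at the top of the top view. I'll enlarge the area for exact pixels.

Run:
```python
import cv2,numpy as np
im=cv2.imread("pics/top0.png")
a=cv2.resize(im[175:310,155:235],None,fx=4.4,fy=4.4,interpolation=cv2.INTER_CUBIC)
b=cv2.resize(im[190:265,290:375],None,fx=5,fy=5,interpolation=cv2.INTER_CUBIC)
c=np.zeros((595,790,3),np.uint8); c[:a.shape[0],:a.shape[1]]=a; c[:b.shape[0],360:360+b.shape[1]]=b
c=(255*(c/255.)**.6).astype(np.uint8)
cv2.imwrite("pics/crop1.png",c)
```

```text
(no output)
```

View pics/crop1.png

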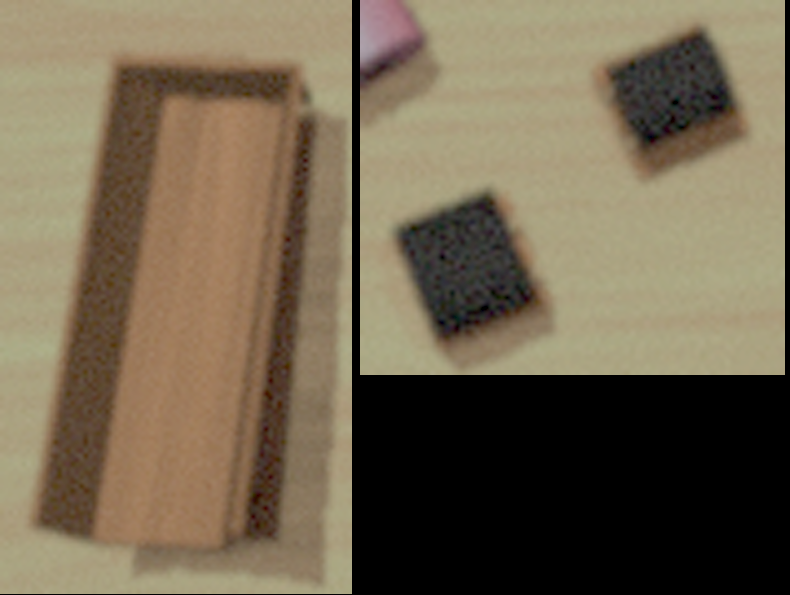

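```bash
cat > h.py <<'E'
import numpy as np
from scipy.spatial.transform import Rotation as R
from bench import manip, effector, viewer
def ray(px,c,fish=False):
    f=200/np.tan(np.radians(c['vfov']/2)); d=np.array([px[0]-c['cx'],px[1]-c['cy']])/f
    if fish:
        r=np.linalg.norm(d); v=np.r_[np.sin(r)*d/max(r,1e-9),np.cos(r)]
    else: v=np.r_[d,1]
    return R.from_quat(c['attitude']).apply(v)
def at_z(px,c,z,fish=False):
    v=ray(px,c,fish); return c['eye']+v*(z-c['eye'][2])/v[2]
def proj(P,c,fish=False):
    f=200/np.tan(np.radians(c['vfov']/2)); v=R.from_quat(c['attitude']).inv().apply(np.asarray(P)-c['eye'])
    if fish:
        s=np.linalg.norm(v[:2]); return f*np.arctan2(s,v[2])*v[:2]/s+[c['cx'],c['cy']]
    return f*v[:2]/v[2]+[c['cx'],c['cy']]
def down(a): # tool x along world angle a (mod pi), z down; pick the half turn reachable
    return [R.from_matrix(np.c_[[np.cos(b),np.sin(b),0],[np.sin(b),-np.cos(b),0],[0,0,-1]]).as_quat() for b in (a,a+np.pi)]
def best(pos,a):
    out=[]
    for q in down(a):
        s=manip.solve_ik(pos,q)
        if s is not None: out.append((np.abs(np.array(s)-manip.current_q()).max(),q))
    return min(out,key=lambda t:t[0])[1]
E
python3 - <<'E'
from h import *
c=viewer.get_calibration("top")
lo=[at_z(p,c,.026) for p in [(192,197),(219.3,197.7)]]; hi=[at_z(p,c,.064) for p in [(176.1,298.2),(206.1,298.9)]]
L=np.mean(lo,0);H=np.mean(hi,0);d=(L-H)[:2]
print("rack",L,H,np.linalg.norm(d),np.linalg.norm(lo[0]-lo[1]),np.linalg.norm(hi[0]-hi[1]),np.degrees(np.arctan2(d[1],d[0])),(L+H)/2)
for n,z,cs in [("full",.045,[(395,235),(490,192),(540,300),(445,338)]),("part",.038,[(605,72),(703,30),(738,100),(645,140)])]:
    P=np.array([at_z((290+(x-360)/5,190+y/5),c,z) for x,y in cs])
    ax=P[1]-P[0]+P[2]-P[3]; jw=P[0]-P[3]+P[1]-P[2]
    print(n,P.mean(0),np.linalg.norm(ax)/2,np.linalg.norm(jw)/2,np.degrees(np.arctan2(ax[1],ax[0])),np.degrees(np.arctan2(jw[1],jw[0])))
print(at_z((293,138),c,.06),at_z((423,237),c,.025))
E
```

```text
rack [0.63669038 0.18796434 0.026     ] [0.40134831 0.20861479 0.064     ] 0.23624632815576524 0.0652346390840479 0.06546894234293349 -5.014662417602596 [0.51901935 0.19828957 0.045     ]
full [ 0.5103844  -0.05912275  0.045     ] 0.0471862456930029 0.05373086077267249 -69.93721110852175 22.34229039052156
part [ 0.59104838 -0.15951922  0.038     ] 0.04928792558990816 0.03731679280557888 -69.59697254522176 24.095981486816996
[ 0.76221246 -0.02790659  0.06      ] [ 0.51308325 -0.32034678  0.025     ]
```

The sizes agree: the rack measures 236–245 mm long by 65 mm wide, and the rolls are about 50 mm wide. I'll take a close wrist look over both rolls, then one over the rack.

Run:
```python
from h import *
import cv2,json
p=[0.56,-0.12,0.26]; q=best(p,np.radians(23)); 
manip.move_pose(p,q)
c=viewer.get_calibration("wrist"); im=viewer.get_image("wrist"); cv2.imwrite("pics/w1.png",im[:,:,::-1])
json.dump({k:np.array(v).tolist() for k,v in c.items()},open("w1.json","w"))
for n,P in [("full",[.5104,-.0591,.041]),("part",[.591,-.1595,.034])]: print(n,proj(P,c,True))
print(c,manip.current_clock(),manip.current_q())
```

```text
full [304.36387248 114.2089688 ]
part [332.75316254 210.75839624]
{'vfov': 65.70646984690485, 'cx': 320.72563149732866, 'cy': 203.52550177332773, 'eye': array([ 0.52933088, -0.05247275,  0.41830792]), 'attitude': array([0.97025297, 0.19592409, 0.02769792, 0.13948387])} 2.2333 [ 0.95262549  0.49782916 -1.05689089  1.69919433  0.45930581  1.21887414
  0.18218398]
```

View pics/w1.png

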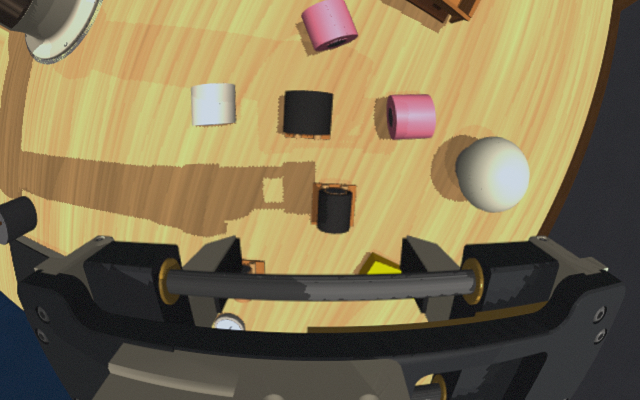

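Wrist view: the part-used roll is at (335,210) and the full roll at (308,114). Both axes lie along the image vertical, with dowel ends showing past them. I'll refine by fitting the cylinder silhouettes.

```bash
cat >> h.py <<'E'
import cv2
from scipy.optimize import minimize
def sil(x,c,r,z,fish,S=4):
    t=np.linspace(0,2*np.pi,40); a=np.array([np.cos(x[2]),np.sin(x[2]),0]); n=np.array([-a[1],a[0],0])
    P=[np.array([x[0],x[1],z])+s*.025*a+r*(np.cos(k)*n+np.sin(k)*np.array([0,0,1])) for s in(-1,1) for k in t]
    h=cv2.convexHull(np.array([proj(p,c,fish) for p in P],np.float32))
    m=np.zeros((400*S,640*S),np.uint8); cv2.fillPoly(m,[np.round((h+.5)*S*16).astype(np.int32)],255,shift=4); 
    return cv2.resize(m,(640,400),interpolation=cv2.INTER_AREA)/255.
def fit(im,c,x0,r,z,fish,th=60):
    u,v=np.round(proj([x0[0],x0[1],z],c,fish)).astype(int); w=np.zeros((400,640),bool); k=45 if fish else 18
    w[max(v-k,0):v+k,max(u-k,0):u+k]=1
    m=((im.max(2)<th)&w).astype(np.uint8); _,l,s,_=cv2.connectedComponentsWithStats(m); m=(l==1+np.argmax(s[1:,4])).astype(float)
    f=lambda y:np.abs(sil(y/[100,100,10],c,r,z,fish)-m).sum()
    o=minimize(f,np.array(x0)*[100,100,10],method='Nelder-Mead',options=dict(initial_simplex=np.array(x0)*[100,100,10]+np.array([[0,0,0],[.8,0,0],[0,.8,0],[0,0,1.5]]),maxiter=120))
    return o.x/[100,100,10],o.fun,m.sum()
E
python3 - <<'E'
from h import *
import json
c={k:np.array(v) for k,v in json.load(open("w1.json")).items()}; im=cv2.imread("pics/w1.png")
ct=viewer.get_calibration("top"); it=cv2.imread("pics/top0.png")
for n,x0,r,z in [("full",[.5104,-.0591,-1.22],.029,.041),("part",[.591,-.1595,-1.215],.022,.034)]:
    print(n,fit(im,c,x0,r,z,True),fit(it,ct,x0,r,z,False,60))
E
```

```text
full (array([ 0.51280959, -0.05595996, -1.23269046]), np.float64(161.82745098039214), np.float64(1957.0)) (array([ 0.5108226 , -0.05696704, -1.23159759]), np.float64(38.721568627450985), np.float64(547.0))
part (array([ 0.59123574, -0.15651148, -1.21362569]), np.float64(178.10980392156864), np.float64(1338.0)) (array([ 0.58900752, -0.15786791, -1.19556938]), np.float64(51.20392156862745), np.float64(421.0))
```

The wrist and top fits agree to within 2.5 mm. Next I'll grasp the part-used roll, hover near the rack and check it.

Run:
```python
from h import *
import json
p=np.array([.5905,-.157,.015]); q=best(p+[0,0,.1],.36)
manip.move_pose(p+[0,0,.1],q); manip.servo_line(p,vel=.1)
effector.close(15); print("gap",manip.current_finger_gap(),manip.current_tool_pos())
manip.servo_line(p+[0,0,.2],vel=.2); print("gap",manip.current_finger_gap(),manip.current_force())
h=[.455,.204,.24]; a=np.radians(-5); q=best(h,a); manip.move_pose(h,q)
c=viewer.get_calibration("wrist"); im=viewer.get_image("wrist"); cv2.imwrite("pics/w2.png",im[:,:,::-1])
json.dump({k:np.array(v).tolist() for k,v in c.items()},open("w2.json","w"))
D=np.array([np.cos(a),np.sin(a),0]);N=np.array([-D[1],D[0],0]);M=np.array([.519,.1983,0])
for x,z in((.1225,.026),(-.1235,.064)):
  for s in(1,-1): print(x,s,proj(M+x*D+s*.031*N+[0,0,z],c,True))
print(manip.current_clock(),manip.current_finger_gap(),manip.current_tool_pos(),c['eye'])
```

```text
gap 0.0434020574207912 [ 0.59214802 -0.15635098  0.01576149]
gap 0.043780481043806184 [ 0.40166437  1.3221721  -0.17152589]
0.1225 1 [464.65929926 154.63830224]
0.1225 -1 [460.17995302 200.53643691]
-0.1235 1 [266.82224878 155.59608694]
-0.1235 -1 [269.11918581 209.65315892]
7.5 0.043720074405611195 [0.45579081 0.20286113 0.23971744] [0.46124834 0.2779612  0.39834785]
```

View pics/w2.png

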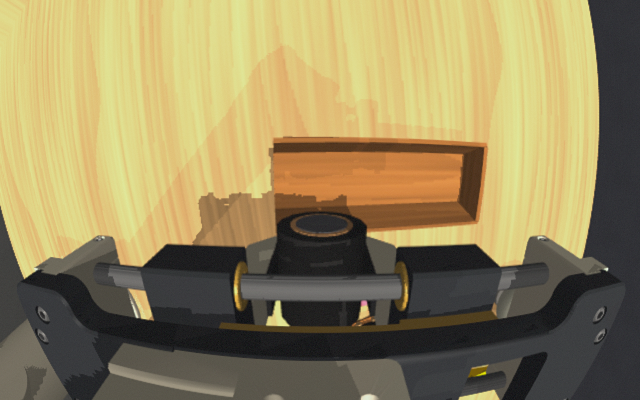

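The held roll is at (320,225) and the rack spans (272–487, 137–230). The floor edges sit close to the predictions; I'll enlarge with the prediction overlaid.

Run:
```python
from h import *
im=cv2.imread("pics/w2.png")[125:240,255:500]
im=cv2.resize(im,None,fx=3.2,fy=3.2,interpolation=cv2.INTER_CUBIC); im=(255*(im/255.)**.6).astype(np.uint8)
for p in [(464.7,154.6),(460.2,200.5),(266.8,155.6),(269.1,209.7)]:
    cv2.circle(im,(int((p[0]-255+.5)*3.2),int((p[1]-125+.5)*3.2)),4,(255,0,0),1)
cv2.imwrite("pics/crop2.png",im)
```

```text
(no output)
```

View pics/crop2.png

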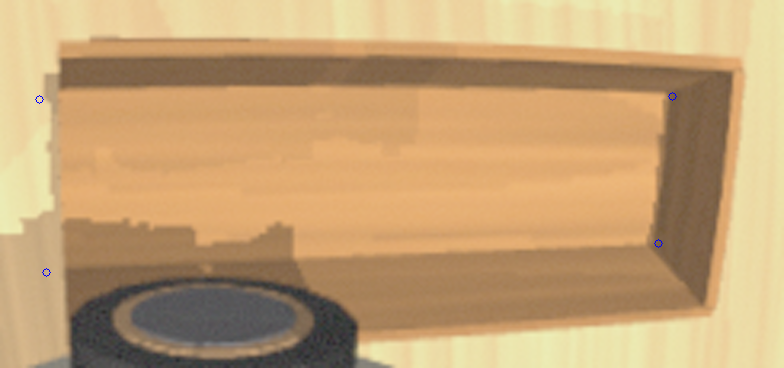

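Run:
```python
from h import *
import json
c={k:np.array(v) for k,v in json.load(open("w2.json")).items()}
g=lambda x,y,z:at_z((255+x/3.2-.5,125+y/3.2-.5),c,z,True)
L=[g(667,92,.026),g(655,247,.026)];H=[g(62,87,.064),g(67,268,.064)]
print(L,H); l=np.mean(L,0);h=np.mean(H,0);d=l-h
print(l,h,np.linalg.norm(d[:2]),np.degrees(np.arctan2(d[1],d[0])),h+d*(.1235-.064)/.247)
```

```text
[array([0.64116511, 0.22043745, 0.026     ]), array([0.63688078, 0.15525528, 0.026     ])] [array([0.40697423, 0.24340962, 0.064     ]), array([0.40079061, 0.17921083, 0.064     ])]
[0.63902295 0.18784637 0.026     ] [0.40388242 0.21131022 0.064     ] 0.2363083187547831 -5.698482749563487 [0.46052558 0.205658   0.05484615]
```

Both views give 236 mm between the floor ends, so the rack's middle is at about (0.5215, 0.1996) with yaw −5.4°, and the load point is at (0.4577, 0.2058). Now I'll release the part-used roll.

Run:
```python
from h import *
p=np.array([.4577,.2055,.068]); a=np.radians(-5.4); q=best(p+[0,0,.08],a)
manip.move_pose(p+[0,0,.08],q); manip.servo_line(p,vel=.08); print(manip.current_tool_pos(),manip.current_force())
effector.open_jaws(); manip.sleep(.3); manip.servo_line(p+[0,0,.16],vel=.12)
manip.sleep(.8)
c=viewer.get_calibration("wrist"); im=viewer.get_image("wrist"); cv2.imwrite("pics/w3.png",im[:,:,::-1])
d=R.from_euler('z',-5.4,degrees=True); M=np.array([.5215,.1996,0])
print("exp",proj(M+d.apply([.1,0,.051]),c,True), manip.current_clock())
```

```text
[0.45807162 0.20580908 0.06841855] [-0.11124548  0.25912087 -0.76271183]
exp [459.3283721  184.67916234] 12.6667
```

View pics/w3.png

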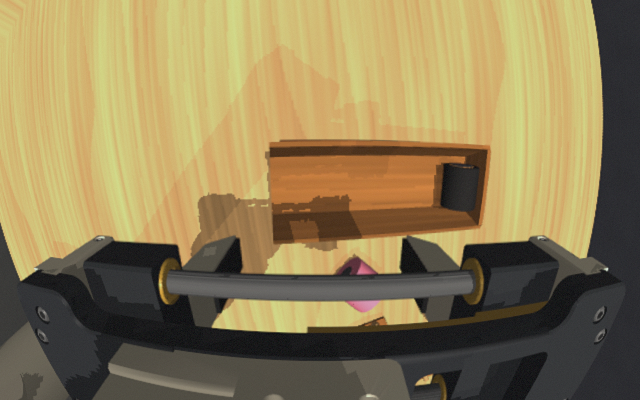

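The part-used roll lies square against the stop at about (460,187), where (459,185) was expected. Next is the full roll.

Run:
```python
from h import *
p=np.array([.512,-.0565,.022]); q=best(p+[0,0,.2],.338)
manip.move_pose(p+[0,0,.2],q); manip.servo_line(p+[0,0,.06],vel=.2); manip.servo_line(p,vel=.08)
effector.close(20); print("gap",manip.current_finger_gap(),manip.current_tool_pos())
manip.servo_line(p+[0,0,.2],vel=.2); print("gap",manip.current_finger_gap(),manip.current_force())
p=np.array([.4577,.2055,.070]); a=np.radians(-5.4); q=best(p+[0,0,.15],a)
manip.move_pose(p+[0,0,.15],q); manip.servo_line(p+[0,0,.04],vel=.15); manip.servo_line(p,vel=.06); print(manip.current_tool_pos(),manip.current_force())
effector.open_jaws(); manip.sleep(.3); manip.servo_line(p+[0,0,.16],vel=.12)
manip.sleep(1.2)
c=viewer.get_calibration("wrist"); im=viewer.get_image("wrist"); cv2.imwrite("pics/w4.png",im[:,:,::-1])
d=R.from_euler('z',-5.4,degrees=True); M=np.array([.5215,.1996,0])
print("exp",[proj(M+d.apply(v),c,True) for v in([.1,0,.051],[.052,0,.066])], manip.current_clock())
```

```text
gap 0.057276788296530684 [ 0.51389936 -0.05599795  0.0227983 ]
gap 0.05764510327028599 [ 0.75109788  0.78143866 -0.4632827 ]
[0.45774006 0.20578553 0.07006226] [-0.41976778 -0.07522334 -0.50489192]
exp [array([458.67211132, 184.31174377]), array([425.95186265, 186.65325235])] 23.775
```

View pics/w4.png

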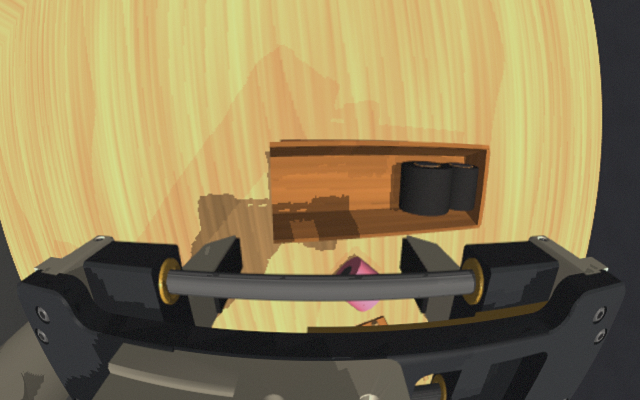

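The full roll sits square at about (425,188), where (426,187) was expected, and touches the part-used roll at about (462,187). The gripper is clear of both. I'll check that nothing is still moving, then hand in.

Run:
```python
from h import *
a=viewer.get_image("wrist").astype(int); manip.sleep(.5); b=viewer.get_image("wrist").astype(int)
print("diff",np.abs(a-b)[140:230,380:490].mean())
t=viewer.get_image("top"); t0=cv2.imread("pics/top0.png")[:,:,::-1]
D=np.abs(t.astype(int)-t0).mean(2)
for n,(u,v,k) in dict(globe=(293,138,24),wedge=(376,153,24),core=(421,237,18),watch=(469,236,16)).items(): print(n,D[v-k:v+k,u-k:u+k].mean())
manip.hand_in(); print(manip.current_clock())
```

```text
diff 1.7748148148148148
globe 7.49074074074074
wedge 7.55931712962963
core 6.464248971193415
watch 7.720052083333334
the job is handed in; nothing more can be done
the job is handed in; nothing more can be done
```

I loaded the part-used roll, which ran down to the stop. Then I loaded the full roll, which came to rest touching it from behind, and handed the job in at about 24.5 s of the 64 s allowed. The hand-in gives no verdict.

- **Roll positions:** in the last wrist picture both rolls lie square across the channel, within about 3 px (a few mm) of where they should be, and the open gripper is clear of them.
- **Stillness:** two wrist pictures half a second apart differed by only 1.8 grey levels around the rolls, so they look still.
- **Bystanders:** I never touched the core, globe, stopwatch or doorstop. Before-and-after top pictures differed by a similar 6–8 grey levels around all four. I take that to be image noise, but I did not compare it with an empty patch of counter or view that last picture.
- **Disagreements between measurements:** roll positions from the wrist and top cameras differed by up to 2.5 mm, and the rack's yaw by 0.7° (−5.0° against −5.7°); I used values in between. The rack floor measured 236 mm long in both views, not 250 mm, so I placed the rack's middle from the stop position given in the task.

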